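# Ring for help, drop the prop leg and hold the counter sign upright

## Task

Ring the call bell for your colleague by pressing its plunger fully down and letting it up again. Then, while the counter sign still leans back, flip its folded prop leg over its dead centre until it lies fully down against its stop. Then take the sign by its top rail, raise it upright and keep holding it there for the colleague to change the card: the program finishes while still holding the sign upright by the rail, and the stapler, coin dish and green ribbon spool stay where they are.

Things in the scene. Friction and masses are not known exactly. Their poses are not given: they have to be found in the camera images.
- call_bell: brass-coloured dome call bell on a black foot, 80 mm diameter, 54 mm high over all, fixed to the counter; origin at the centre of its underside. The plunger is a small knob of 6 mm radius on the vertical axis through the origin, its top at 54 mm; it is pressed straight down 4 mm against a spring (8 N at full stroke)
- call_bell_plunger (a joint): plunger of the call bell: 0 = up, 0.004 (m) = fully pressed; springs back up
- stand_base: dark steel base plate of the counter sign, fixed to the counter, 132 (x) x 200 (y) x 12 mm high; origin on the counter under the sign's hinge line, x away from the robot's side toward the customers, y to the left along the hinge line, z up. It turns with the whole sign. The plate runs from x = -62 to +70 mm and y = -88 to +112 mm
- board (a joint): lean of the sign board about its hinge, which lies along the base's y axis 25 mm above the base's origin: 0 = upright, positive = leaning to +x of the base (away from the robot), -0.35 to 0.5 rad. It starts leaning back on its stop at 0.5; it weighs 0.5 to 0.8 kg and falls over if let go near upright, forward until the prop leg (if down) lands at about -0.18
- rail_mid (a point): middle of the sign's top rail, a round steel bar of 12 mm diameter and 162 mm long along the base's y axis, 190 mm from the hinge; carried on two posts at 67 mm either side, with a free gap of 34 mm between the bar and the board below it (board 150 mm wide, 12 mm thick, its top edge 150 mm from the hinge). The bar is fixed to the board and turns with it; the rules call it board_c9
- leg_pivot (a point): pivot of the prop leg on the left (+y) edge of the board, 70 mm from the sign's hinge along the board and 96 mm to the left of the board's middle. The leg is a steel bar of 10 mm diameter, 82 mm long from here to the centre of its rubber foot (17 mm ball)
- prop_leg (a joint): angle of the prop leg from the board: 0 = folded up along the board, 2.5 rad = fully down, swung over toward the robot (-x of the base). The heavy foot makes it flip over centre by its weight (at most about 0.08 N m): while the board leans back at 0.5 it falls back to 0 until it has passed the top (dead centre, joint value about 0.5), and beyond that it falls on toward the robot to its stop at 2.5, where it stays
- leg_peg (a point): middle of the free part of the side peg at the leg's foot: a steel peg of 12 mm diameter that sticks out 45 mm to the left (+y of the base) from the leg; this point lies 26 mm left of the leg's centre line. Nothing stands behind or under the peg while the leg is folded, so a finger can reach down behind it (+x) and push it toward -x of the base
- stapler: red and black stapler, 36 x 125 x 47 mm, loose bystander, origin at the centre of its underside
- coin_dish: white round dish with coins, 111 mm diameter, 14 mm high, loose bystander, origin at the centre of its underside
- ribbon_sage: spool of green ribbon, 62 x 68 x 30 mm, loose bystander, origin at the centre of its underside

How it is judged (in metres and radians):
On the way, in this order (a step that is already met when the one before it is completed fails the run):
1. the bell's plunger is pressed fully down (value of joint call_bell_plunger above 0.0033 m), for 0.05 s.
2. the bell's plunger is let up again (value of joint call_bell_plunger below 0.001 m), for 0.1 s.
3. the prop leg is fully down while the sign still leans back (value of joint prop_leg above 2.4 rad and value of joint board above 0.3 rad), for 0.2 s.
At the end, for the whole second after the job is handed in: the sign board is within 0.08 rad of upright and still, held by the fingers on its top rail (over 1 N of contact); the prop leg is fully down (within 0.1 rad of its stop); the bell's plunger is up (value of joint board between -0.08 and 0.08 rad and velocity of joint board between -0.1 and 0.1 rad/s and value of joint prop_leg above 2.4 rad and contact force between the fingers and board_c9 above 1 N and value of joint call_bell_plunger below 0.001 m); the arm keeps its last pose, push and grip.
It fails at once if a bystander is pushed more than 20 mm (distance of any of stapler, coin_dish, ribbon_sage from where it was at the start of the episode above 0.02 m).
It also fails if it takes over 61 s, if anything falls off the work surface, if the arm or the gripper's body presses on something with over 40 N, if the wrist force passes 120 N, or if a joint passes its speed limit or range.

## Robot

A 6-joint arm with a two-finger parallel gripper is mounted at the origin on a cart in front of the work surface, level with it; the furniture and walls round the work are solid. World frame = base frame: x ahead of the robot, y to its left, z up, the work surface at z = 0. Lengths are in mm, angles in rad, forces in N, time in s.
With the tool pointing down it reaches from about 275 to 1000 mm from the base axis. Payload 8.4 kg.
Tool frame: the origin (TCP) lies on the centre line of the jaws, within the pads' length; the fingertips stand r.tip_reach ahead of it and the grasp point (between the pads) lies 3 mm ahead of it (r.tip_reach is the distance from the TCP to the fingertips, in mm); z points along the fingers, y is the direction in which the jaws open and shut (so a half turn about z gives the same grasp; the last joint's range is limited). The gripper opens to 85 mm and grips with 20 to 120 N. Pads are 22 mm wide; open, the fingers measure 114 mm over their backs; the gripper's body (76 mm by 85 mm) begins 54 mm behind the grasp point. The pads swing forward as they close: fully open they stand 13 mm farther back than shut.
Start: joints at [-1.254, 0.353, 1.633, -0, 1.155, -0.002], TCP at [195.891, -593.51, 220.281] pointing down, gripper open.
Joint ranges: [-2.63, 2.63], [-0.92, 2.1], [0.06, 2.66], [-1.3, 4.44], [0, 2.69], [-3.02, 3.02]. Speed limits (rad/s): [2.22, 2.22, 2.79, 3.14, 3.14, 3.14].

## Interface

Orientations are given as [roll, pitch, yaw] about the fixed x, y, z axes, in that order (R = Rz(yaw) Ry(pitch) Rx(roll)).
In Python, from rig import sense, optics, r, nets gives the robot as it stands. The module is installed in compiled form; this text tells all that it offers.
- The arm moves only by the tool carry_out, never from a script. Its argument "increments" is a list that holds one entry, the list of rows, each a list of 6 numbers: the shift along the tool's x, y, z normalised to -1 to 1, where 1 is 40 cm, then the turn, a rotation vector about the tool's x, y, z normalised to -1 to 1, where 1 is 60 degrees. A call has 1 to 5 rows; each row is the pose to reach, as a shift and turn from the pose commanded when the call began, along the tool's axes at that moment; what a row does not reach only later rows make up. A row lasts 1/12 s, in which the tool goes at most 41.7 mm and 7.16 degrees, less where a joint would pass 70% of its speed; a pose out of reach is approached as far as the arm can. A call with a number of a shift or a turn outside -1 to 1 is refused whole. A call with a gripper value outside its range is refused whole. "hand" is the closure, from 0 (fully open) to 1 (shut), set as the call begins (left out, the last holds). The fingers move at their own pace and stop on an object; "squeeze" is the grip in N (left out, the last holds). Time passes only in rows, so rows that repeat a pose let the fingers close. It gives the time, the measured TCP pose, the force and the opening at its end, in the units of the state.
- sense(): the state, without advancing time (a new reading comes with each control period).
- optics.grab_frame(name): name is "scene" or "top"; returns a dict with "img" (480x640x3 uint8, red, green, blue), "range_z" (480x640 float32, mm along the optical axis (not along the pixel's ray), 0 where there is no reading), "fov_y" (degrees; the focal length in pixels is half the picture's height over the tangent of half this angle, whatever the lens; pixels are square), "cx", "cy" (the principal point, pixels), "k1" (the pictures are not rectified: a ray, as slopes to the right and down, at radius r is drawn at 1 + k1 r^2 times it, then the intrinsics apply), "R" (3x3) and "t" (3): a world point X has camera coordinates R X + t. Camera axes: x right, y down, z forward; pixel columns grow to the right and rows downward; lengths in mm; the calibration is good to about 2 mm. A picture is of the moment at which its call begins.
- r.sign_off(): hands the job in, once; it reports no verdict.
Trained networks look in the newest picture that a camera, given by its name, has taken for a name from the list of things; names that differ only in an ending like _2 or _b are one class to them, and where a whole thing is asked for, a point or a joint stands for the part that bears it (a point fixed in the world has none). Each returns a list of dicts, best first, with "confidence" (0 to 1); they miss things now and then, are a little off and sometimes report something else, mostly with a low value. They report only what shows in the picture. A call takes as long as a camera call.
- nets.trace(target, camera): "mask" (480x640 bool, what is visible of it).
- nets.tip_of(target, camera): "point" ([x, y, z] in mm, in world coordinates, good to about 4 mm: a listed point, or the origin of a listed thing).
The state is a dict: "clock": time; "qpos": joint angles; "qvel": joint speeds; "joint_efforts": joint torques, N m; "eef_pos": TCP position; "tcp_rot": TCP orientation; "contact_force": force on the tool from outside, world axes, zero at the start; "wrist_torque": the same for the moment, N m; "opening": opening from 0.0 (shut) to 1.0 (fully open).
Only numpy, scipy, OpenCV 4.12 (cv2) and the standard library are available. Lean on these libraries where they do the work, as an engineer would, in place of code of your own. Each camera call takes 0.05 s, during which the arm holds its last target.

## Working session

There is one attempt and no reset: what is moved stays moved. The work goes in short steps, Python scripts to look and compute and a tool call to move; the robot and the scene stay as the last step left them, time stands still between calls to the robot, and variables do not carry over. Pictures are saved under pics/ and viewed, and the job is handed in when it is done.

Besides the shell and the picture viewer there is one more tool, called as a command line: name --argument value ..., lists and objects as JSON in quotes. carry_out: Moves the arm, as the interface text tells. Its arguments: {"type":"object","properties":{"increments":{"type":"array","items":{"type":"array","items":{"type":"array","items":{"type":"number","minimum":-1,"maximum":1}}}},"hand":{"type":"number"},"squeeze":{"type":"number"}},"required":["increments"]}

```bash
mkdir -p pics
python3 - <<'E'
from rig import sense, optics, r, nets
import cv2
s=sense();print(s); print(r.tip_reach)
for c in("scene","top"):
    f=optics.grab_frame(c);cv2.imwrite(f"pics/{c}0.png",f["img"][:,:,::-1])
    print(c,f["fov_y"],f["cx"],f["cy"],f["k1"],f["R"],f["t"])
    for n in("call_bell","stand_base","rail_mid","leg_pivot","leg_peg","stapler","coin_dish","ribbon_sage"):
        print(n,[(d["point"],round(d["confidence"],2)) for d in nets.tip_of(n,c)[:2]])
print(sense()["clock"])
E
```

```text
{'clock': 0.0, 'qpos': array([-1.25442010e+00,  3.53627221e-01,  1.63414012e+00, -2.95034673e-06,
        1.15519783e+00, -2.36129775e-03]), 'qvel': array([ 2.24650291e-03, -1.22953322e-03,  1.52598128e-04, -2.84252084e-03,
       -2.13810992e-03,  2.71201330e-05]), 'joint_efforts': array([-2.05852535e-03, -6.05252981e+01, -3.42082965e+01, -4.60428453e-05,
        9.14957636e-03, -1.35138919e-05]), 'eef_pos': array([ 195.72370152, -593.04425757,  219.57219941]), 'tcp_rot': array([-3.14022013e+00, -5.43365211e-07,  3.18738722e-01]), 'contact_force': array([-0.08042254,  0.0824158 , -0.10346189]), 'wrist_torque': array([ 0.00557735, -0.00194803,  0.00385288]), 'opening': 0.9999962097246718}
22.0
scene 49.04279317869005 326.43537090293563 242.71744324294394 -0.04010084350005361 [[-0.62398076 -0.78143012  0.00386999]
 [-0.6094229   0.48351922 -0.62834138]
 [ 0.48913367 -0.39443139 -0.7779281 ]] [ 336.96167385  376.34626232 1186.18467274]
call_bell [([463.5, 252.3, -0.4], 0.9), ([503.2, -213.8, 157.6], 0.34)]
stand_base [([446.1, -345.1, 1.0], 0.68)]
rail_mid [([542.3, -332.6, 192.8], 0.9)]
leg_pivot [([474.0, -245.0, 85.7], 0.76)]
leg_peg [([502.4, -214.3, 154.8], 0.51)]
stapler [([611.3, 192.4, -0.2], 0.67)]
coin_dish [([398.3, 415.6, 2.5], 0.71)]
ribbon_sage [([612.5, -139.6, 0.9], 0.89)]
top 49.41110682514123 315.874106306877 238.66980781476371 0.02896629192753472 [[ 0.02070901 -0.99975338 -0.00802033]
 [-0.99562269 -0.01989083 -0.09132258]
 [ 0.09114052  0.00987642 -0.99578906]] [  30.2974196   522.76545535 1259.88028967]
call_bell [([462.0, 251.4, 0.5], 0.66), ([465.6, -246.2, 85.2], 0.57)]
stand_base [([444.2, -342.6, 4.0], 0.66)]
rail_mid [([536.3, -332.8, 193.6], 0.58)]
leg_pivot []
leg_peg [([497.9, -209.9, 162.5], 0.48)]
stapler [([608.1, 191.1, 3.7], 0.79)]
coin_dish [([394.6, 419.4, 2.2], 0.8)]
ribbon_sage [([612.5, -140.6, -1.1], 0.92), ([539.9, -336.6, 192.2], 0.42)]
0.9
```

View pics/scene0.png

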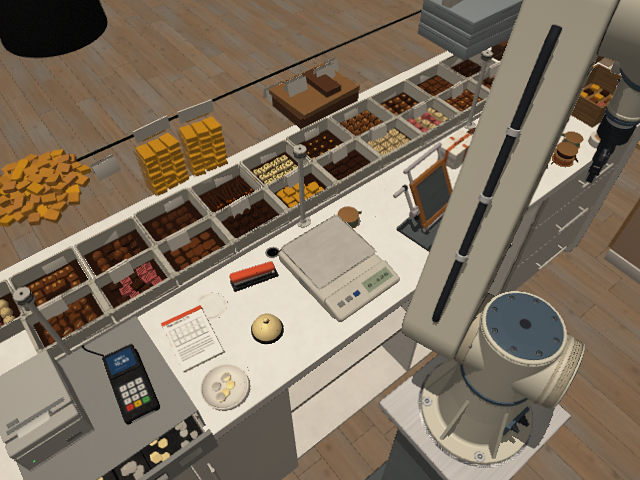

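View pics/top0.png

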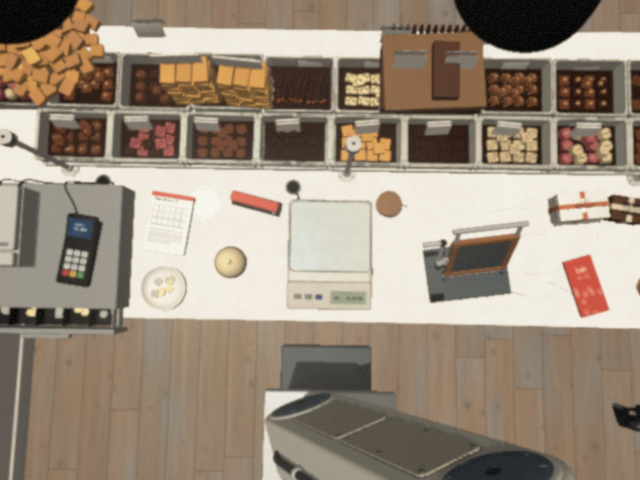

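```bash
cat > h.py <<'E'
import numpy as np,cv2
from rig import sense, optics, r, nets
def cloud(f):
    H,W=f["range_z"].shape;fl=H/2/np.tan(np.radians(f["fov_y"]/2))
    u,v=np.meshgrid(np.arange(W),np.arange(H))
    xd=(u-f["cx"])/fl;yd=(v-f["cy"])/fl
    x,y=xd.copy(),yd.copy()
    for _ in range(10):
        k=1+f["k1"]*(x*x+y*y);x=xd/k;y=yd/k
    z=f["range_z"];P=np.stack([x*z,y*z,z],-1)
    return (P-f["t"])@f["R"], z>0
E
python3 - <<'E'
from h import *
for c in("top","scene"):
    f=optics.grab_frame(c);P,ok=cloud(f)
    def box(x0,x1,y0,y1,z0,z1):
        m=ok&(P[...,0]>x0)&(P[...,0]<x1)&(P[...,1]>y0)&(P[...,1]<y1)&(P[...,2]>z0)&(P[...,2]<z1);return P[m]
    print(c,f["range_z"][262,230])
    b=box(410,515,200,305,20,70);print("bell",len(b),b.mean(0).round(1),b.min(0).round(),b.max(0).round()); k=b[b[:,2]>b[:,2].max()-6];print(len(k),k.mean(0).round(1))
    q=box(480,600,-430,-255,182,205)
    print("rail",len(q),q.mean(0).round(1),q.min(0).round(),q.max(0).round()); 
    if len(q)>10: l=cv2.fitLine(q.astype(np.float32),cv2.DIST_HUBER,0,.01,.01).ravel();print(l.round(3))
    q=box(450,560,-245,-180,120,200);print("peg",len(q),q.mean(0).round(1),q.min(0).round(),q.max(0).round())
    q=box(360,540,-470,-220,6,18);print("base",len(q),q.min(0).round(),q.max(0).round())
    if len(q)>10: print(cv2.minAreaRect(q[:,:2].astype(np.float32)))
    q=box(560,660,-185,-95,8,60);print("spool",len(q),q.mean(0).round(1),q.min(0).round(),q.max(0).round())
E
```

```text
top 1260.7341
bell 609 [461.5 251.7  33.5] [428. 219.  20.] [498. 288.  56.]
18 [462.3 253.4  53.7]
rail 433 [ 538.  -332.6  195.7] [ 519. -411.  182.] [ 554. -255.  203.]
[-1.41000e-01  9.90000e-01 -1.00000e-03  5.38346e+02 -3.32708e+02
  1.96372e+02]
peg 175 [ 502.  -224.8  158.2] [ 482. -245.  123.] [ 514. -195.  171.]
base 2336 [ 365. -470.    6.] [ 537. -225.   18.]
((447.8982238769531, -347.36676025390625), (251.40748596191406, 166.1094207763672), 85.29487609863281)
spool 494 [ 614.4 -136.1   29.9] [ 585. -178.    9.] [ 644. -105.   38.]
scene 1440.0966
bell 549 [454.1 257.   34.2] [426. 218.  20.] [492. 290.  57.]
17 [459.6 253.3  54. ]
rail 213 [ 533.9 -328.1  196.3] [ 517. -413.  183.] [ 550. -255.  203.]
[-1.33000e-01  9.91000e-01  1.00000e-03  5.34009e+02 -3.28440e+02
  1.96951e+02]
peg 134 [ 497.5 -226.4  154.2] [ 475. -244.  120.] [ 513. -193.  171.]
base 744 [ 382. -360.    6.] [ 539. -221.   18.]
((477.6336669921875, -269.24407958984375), (150.23948669433594, 144.4132537841797), 23.261995315551758)
spool 295 [ 610.8 -139.3   29.6] [ 579. -184.    8.] [ 644. -112.   40.]
```

carry_out --increments '[[[0,0,0,0,0,-0.119],[0.1,0.1,-0.05,0,0,-0.238],[0.2,0.2,-0.05,0,0,-0.357],[0.2,0.2,-0.05,0,0,-0.476],[0.2,0.2,-0.05,0,0,-0.595]]]' --hand 1 --squeeze 50

```text
clock: 1.42
eef_pos: [302.2, -646.6, 240.8]
tcp_rot: [3.138, 0.001, 0.95]
contact_force: [-1.6, 0.3, -0.1]
opening: 0.302
```

```bash
cat >> h.py <<'E'
from scipy.spatial.transform import Rotation as Ro
def to(p,rpy):
    s=sense();R0=Ro.from_euler('xyz',s["tcp_rot"]);d=R0.inv().apply(np.array(p)-s["eef_pos"])
    rv=(R0.inv()*Ro.from_euler('xyz',rpy)).as_rotvec()
    print("clock",round(s["clock"],2),"pos",s["eef_pos"].round(1),"F",s["contact_force"].round(1),"shift",(d/400).round(4),"turn",(rv/np.radians(60)).round(4),"rows",np.linalg.norm(d)/41.7,np.degrees(np.linalg.norm(rv))/7.16)
E
python3 - <<'E'
from h import *
to([330,-170,230],[np.pi,0,1.708])
to([461.5,252.5,150],[np.pi,0,1.708])
E
```

```text
clock 1.42 pos [ 302.2 -646.6  240.8] F [-1.6  0.3 -0.1] shift [ 1.0099 -0.6364  0.0239] turn [ 0.0035  0.002  -0.7235] rows 11.452282823716358 6.063043108803806
clock 1.42 pos [ 302.2 -646.6  240.8] F [-1.6  0.3 -0.1] shift [ 2.0605 -0.9839  0.2219] turn [ 0.0035  0.002  -0.7235] rows 22.005551243124977 6.063043108803806
```

carry_out --increments '[[[0.088,-0.055,0,0,0,-0.119],[0.176,-0.111,0,0,0,-0.238],[0.264,-0.166,0,0,0,-0.357],[0.352,-0.222,0,0,0,-0.476],[0.44,-0.277,0,0,0,-0.595]]]'

```text
clock: 1.83
eef_pos: [310.6, -435.0, 240.1]
tcp_rot: [3.142, -0.0, 1.571]
contact_force: [0.9, -0.0, 0.2]
opening: -0.002
```

Run:
```python
from h import *
to([330,-170,230],[np.pi,0,1.708])
to([461.5,252.5,150],[np.pi,0,1.708])
```

```text
clock 1.83 pos [ 310.6 -435.   240.1] F [ 0.9 -0.   0.2] shift [0.6624 0.0485 0.0253] turn [ 0.00e+00 -1.00e-04 -1.31e-01] rows 6.375467333937944 1.0977849395154897
clock 1.83 pos [ 310.6 -435.   240.1] F [ 0.9 -0.   0.2] shift [1.7186 0.3773 0.2254] turn [ 0.00e+00 -1.00e-04 -1.31e-01] rows 17.015891350115705 1.0977849395154897
```

carry_out --increments '[[[0.1,0.01,0,0,0,-0.1],[0.2,0.02,0,0,0,-0.131],[0.3,0.04,0,0,0,-0.131],[0.4,0.06,0,0,0,-0.131],[0.5,0.08,0,0,0,-0.131]]]'

```text
clock: 2.25
eef_pos: [343.9, -235.4, 240.5]
tcp_rot: [3.141, 0.0, 1.701]
contact_force: [1.3, 0.7, 0.6]
opening: -0.002
```

carry_out --increments '[[[0.1,0.01,0,0,0,0],[0.2,0.02,0,0,0,0],[0.3,0.03,0,0,0,0],[0.4,0.04,0,0,0,0],[0.5,0.05,0,0,0,0]]]'

```text
clock: 2.67
eef_pos: [337.2, -34.6, 240.6]
tcp_rot: [3.14, 0.0, 1.701]
contact_force: [1.8, 0.1, -0.4]
opening: -0.0
```

Run:
```python
from h import *
to([461.5,252.5,120],[np.pi,0,1.708])
```

```text
clock 2.67 pos [337.2 -34.6 240.6] F [ 1.8  0.1 -0.4] shift [0.6711 0.4013 0.3019] turn [ 0.0012  0.0002 -0.0063] rows 8.040117465457994 0.053434494405953076
```

carry_out --increments '[[[0.09,0.05,0,0,0,0],[0.18,0.1,0,0,0,0],[0.26,0.15,0,0,0,0],[0.35,0.2,0,0,0,0],[0.43,0.26,0.02,0,0,0]]]'

```text
clock: 3.08
eef_pos: [418.9, 150.7, 233.6]
tcp_rot: [3.139, -0.001, 1.703]
contact_force: [1.5, -1.0, 0.6]
opening: -0.003
```

carry_out --increments '[[[0.08,0.05,0.03,0,0,0],[0.16,0.1,0.08,0,0,0],[0.22,0.13,0.15,0,0,0],[0.241,0.141,0.22,0,0,0],[0.241,0.141,0.28,0,0,0]]]'

```text
clock: 3.5
eef_pos: [462.3, 253.4, 118.7]
tcp_rot: [3.141, -0.001, 1.704]
contact_force: [-0.1, -1.2, 0.2]
opening: -0.004
```

Run:
```python
from h import *
f=optics.grab_frame("scene");cv2.imwrite("pics/bell.png",cv2.resize(f["img"][240:420,160:400,::-1],None,fx=3,fy=3))
to([461.5,252.5,85],[np.pi,0,1.708])
```

```text
clock 3.55 pos [459.2 250.9 114.6] F [-1.8 -1.8 -3.8] shift [0.0034 0.0067 0.0739] turn [-0.0055  0.002  -0.0039] rows 0.7125474192796627 0.058763516193664364
```

View pics/bell.png

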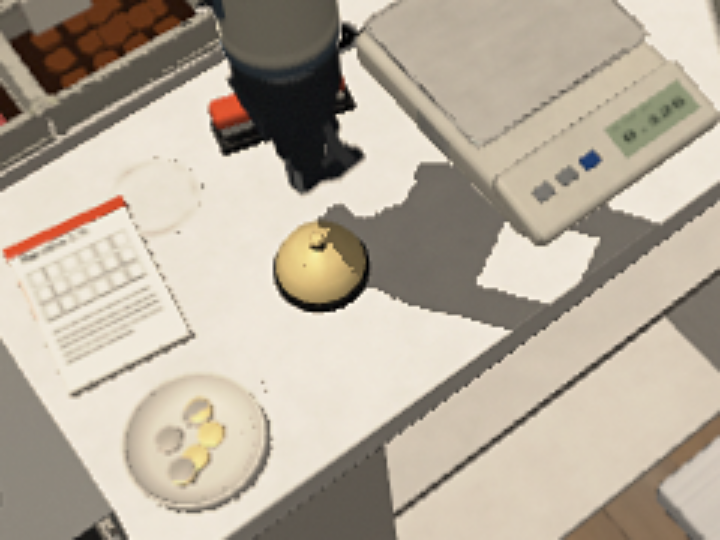

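```bash
cat >> h.py <<'E'
def proj(f,X):
    c=f["R"]@np.array(X)+f["t"];a=c[:2]/c[2];fl=240/np.tan(np.radians(f["fov_y"]/2));a=a*(1+f["k1"]*(a@a));return a*fl+[f["cx"],f["cy"]]
E
python3 - <<'E'
from h import *
f=optics.grab_frame("scene");s=sense();R=Ro.from_euler('xyz',s["tcp_rot"]);print(s["eef_pos"],s["opening"])
im=cv2.resize(f["img"][:,:,::-1][220:400,150:390],None,fx=3,fy=3,interpolation=cv2.INTER_CUBIC)
def mk(X,c):
    u=(proj(f,X)-[150,220])*3;print(u);cv2.circle(im,tuple(int(a) for a in u),4,c,1)
mk(s["eef_pos"]+R.apply([0,0,22]),(0,0,255));mk(s["eef_pos"],(255,0,0));mk([461.5,252.5,54],(0,255,0));mk([461.5,252.5,0],(0,255,0))
cv2.imwrite("pics/bell2.png",im)
P,ok=cloud(f)
m=ok&(abs(P[...,0]-460)<45)&(abs(P[...,1]-252)<45)&(P[...,2]>62)&(P[...,2]<150);q=P[m];print(q[:,2].min());l=q[q[:,2]<q[:,2].min()+25];print(l.mean(0),l.min(0),l.max(0))
E
```

```text
[459.00009075 250.13727129 116.77882349] 0.002415131536824205
[345.4670373  269.37842814]
[342.80913734 254.30317531]
[345.5405691  295.52824641]
[351.21317878 328.9413434 ]
127.83172795849032
[453.02206949 258.41182725 140.74149282] [444.70818882 249.20911512 127.83172796] [466.61227928 263.07664052 149.43979408]
```

View pics/bell2.png

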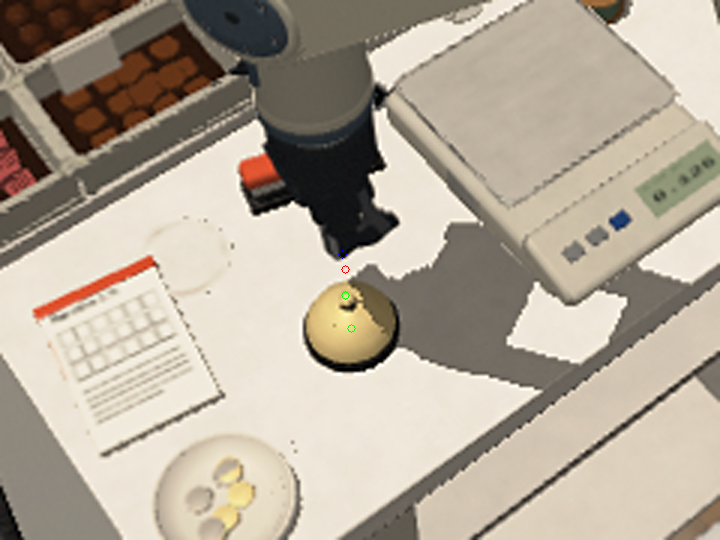

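carry_out --increments '[[[0.005,0.005,0.03,0,0,0],[0.005,0.005,0.07,0,0,0],[0.005,0.005,0.07,0,0,0],[0.005,0.005,0.07,0,0,0]]]'

```text
clock: 3.93
eef_pos: [463.6, 252.9, 93.0]
tcp_rot: [3.141, -0.0, 1.702]
contact_force: [-0.8, -0.4, -0.6]
opening: -0.004
```

Run:
```python
from h import *
f=optics.grab_frame("scene");s=sense();R=Ro.from_euler('xyz',s["tcp_rot"]);print(s["eef_pos"],s["opening"],s["contact_force"])
im=cv2.resize(f["img"][:,:,::-1][260:380,200:340],None,fx=5,fy=5,interpolation=cv2.INTER_CUBIC)
def mk(X,c):
    u=(proj(f,X)-[200,260])*5;print(u);cv2.circle(im,tuple(int(a) for a in u),4,c,1)
mk(s["eef_pos"]+R.apply([0,0,22]),(0,0,255));mk(s["eef_pos"],(255,0,0));mk([461.5,252.5,54],(0,255,0));mk([461.5,252.5,0],(0,255,0))
cv2.imwrite("pics/bell3.png",im)
```

```text
[463.93317234 253.15302028  93.51865388] 0.0007217300317325427 [ 0.23930336  0.48143877 -0.18320283]
[318.63479501 270.94435558]
[314.52174769 246.6488347 ]
[325.9009485  292.54707735]
[335.35529796 348.23557233]
```

View pics/bell3.png

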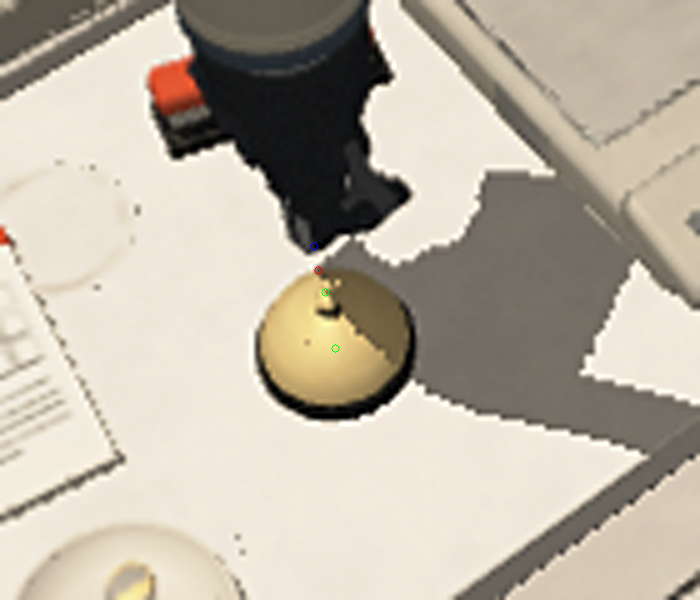

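carry_out --increments '[[[-0.001,-0.006,0.02,0,0,0],[-0.001,-0.006,0.037,0,0,0],[-0.001,-0.006,0.037,0,0,0]]]'

```text
clock: 4.23
eef_pos: [460.3, 252.0, 76.8]
tcp_rot: [-3.141, 0.0, 1.702]
contact_force: [0.7, -0.3, -0.1]
opening: -0.002
```

carry_out --increments '[[[0,0,0.01,0,0,0],[0,0,0.01,0,0,0],[0,0,0.01,0,0,0]]]'

```text
clock: 4.48
eef_pos: [460.9, 252.4, 73.4]
tcp_rot: [-3.141, 0.0, 1.702]
contact_force: [0.3, -0.7, 0.4]
opening: 0.002
```

Run:
```python
from h import *
for c in("scene","top"):
    f=optics.grab_frame(c);s=sense();R=Ro.from_euler('xyz',s["tcp_rot"]);print(s["eef_pos"],s["opening"],s["contact_force"])
    o=np.array([200,260] if c=="scene" else [170,200])
    im=cv2.resize(f["img"][:,:,::-1][o[1]:o[1]+120,o[0]:o[0]+140],None,fx=5,fy=5,interpolation=cv2.INTER_CUBIC)
    def mk(X,c):
        u=(proj(f,X)-o)*5;cv2.circle(im,tuple(int(a) for a in u),4,c,1)
    mk(s["eef_pos"]+R.apply([0,0,22]),(0,0,255));mk(s["eef_pos"],(255,0,0));mk([461.5,252.5,54],(0,255,0))
    cv2.imwrite(f"pics/b4{c}.png",im)
```

```text
[460.97503288 252.46359768  73.49856494] 0.0014629882957972317 [ 0.99284939 -0.22411079 -0.09995455]
[461.03697437 252.51502048  73.57352481] -0.00013842375222809816 [ 0.21348686 -0.3770336   0.18542999]
```

View pics/b4scene.png

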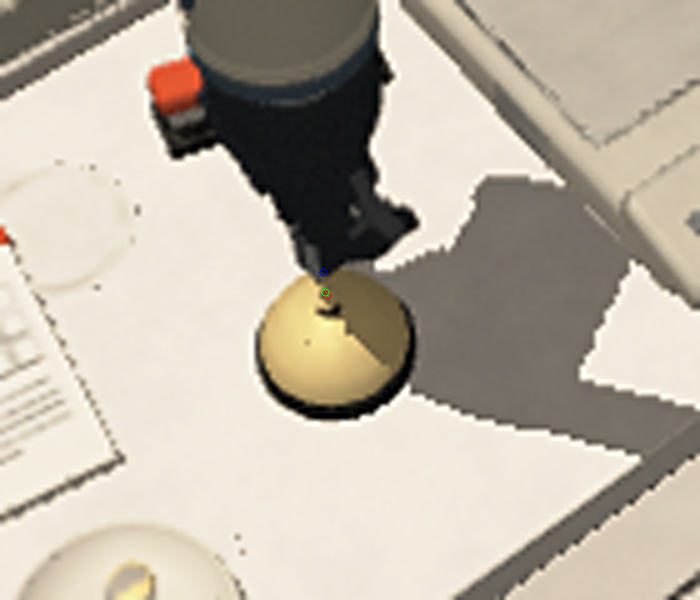

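View pics/b4top.png

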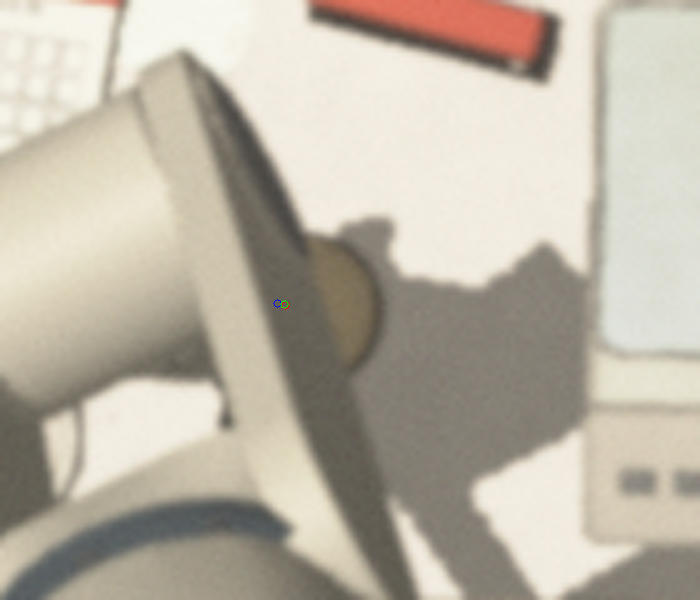

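carry_out --increments '[[[0.001,0.001,0.008,0,0,0],[0.001,0.001,0.008,0,0,0],[0.001,0.001,0.008,0,0,0]]]'

```text
clock: 4.83
eef_pos: [461.2, 252.9, 70.1]
tcp_rot: [-3.141, 0.0, 1.702]
contact_force: [-0.4, 0.1, 0.4]
opening: -0.004
```

carry_out --increments '[[[0,0,0.008,0,0,0],[0,0,0.008,0,0,0],[0,0,0.008,0,0,0]]]'

```text
clock: 5.08
eef_pos: [461.1, 252.8, 66.9]
tcp_rot: [-3.141, 0.0, 1.702]
contact_force: [0.3, -0.5, 0.0]
opening: -0.001
```

```bash
cat > look.py <<'E'
import sys
from h import *
f=optics.grab_frame("scene");s=sense();R=Ro.from_euler('xyz',s["tcp_rot"]);print(s["eef_pos"],s["opening"],s["contact_force"],s["wrist_torque"],s["clock"])
o=np.array([int(sys.argv[2]),int(sys.argv[3])]);k=int(sys.argv[4])
im=cv2.resize(f["img"][:,:,::-1][o[1]:o[1]+560//k,o[0]:o[0]+720//k],None,fx=k,fy=k,interpolation=cv2.INTER_CUBIC)
cv2.imwrite(sys.argv[1],im)
E
python3 look.py pics/b5.png 230 285 10
```

```text
[461.19728313 252.82682121  66.98152409] 0.002432668940453878 [0.00252164 0.21796065 0.47354812] [0.04882804 0.00091387 0.02024033] 5.1333
```

View pics/b5.png

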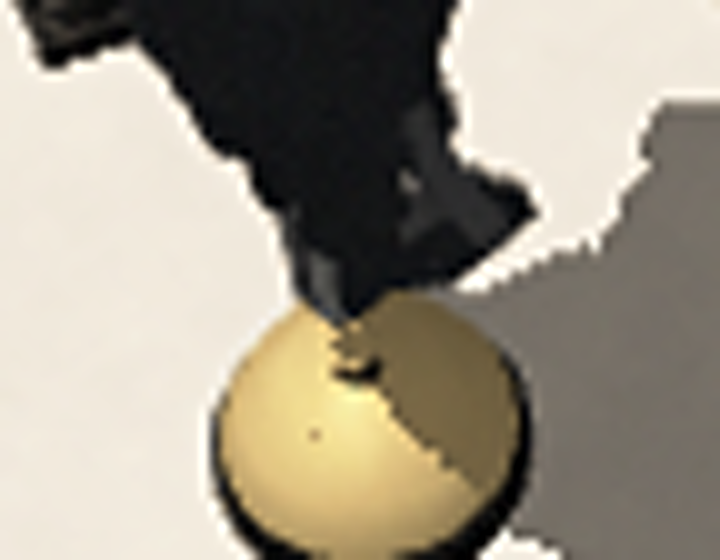

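carry_out --increments '[[[0,0.001,0.01,0,0,0],[0,0.001,0.01,0,0,0],[0,0.001,0.01,0,0,0]]]'

```text
clock: 5.38
eef_pos: [461.5, 252.8, 62.8]
tcp_rot: [-3.141, 0.0, 1.702]
contact_force: [-0.3, -0.1, 0.6]
opening: 0.002
```

carry_out --increments '[[[0,0,0.008,0,0,0],[0,0,0.008,0,0,0],[0,0,0.008,0,0,0]]]'

```text
clock: 5.63
eef_pos: [461.5, 252.9, 59.7]
tcp_rot: [-3.141, 0.0, 1.702]
contact_force: [-0.1, -0.4, -0.0]
opening: 0.002
```

```bash
python3 look.py pics/b6.png 230 285 10; python3 -c "
from h import *
f=optics.grab_frame('scene')
print([ (d['confidence'],d['point']) for d in nets.tip_of('call_bell_plunger','scene')])
for z in (54,50,62,82): print(z,(proj(f,[461.5,252.8,z])-[230,285])*10)"
```

```text
[461.59407561 252.89801947  59.78364891] 0.0010019262531773608 [ 0.27805662  0.27982485 -0.39631158] [ 0.01343239 -0.02776906 -0.04521763] 5.6833Traceback (most recent call last):
  File "<string>", line 4, in <module>
    print([ (d['confidence'],d['point']) for d in nets.tip_of('call_bell_plunger','scene')])
                                                  ~~~~~~~~~~~^^^^^^^^^^^^^^^^^^^^^^^^^^^^^
ValueError: it knows: call_bell, coin_dish, leg_peg, leg_pivot, rail_mid, ribbon_sage, stand_base, stapler
```

View pics/b6.png

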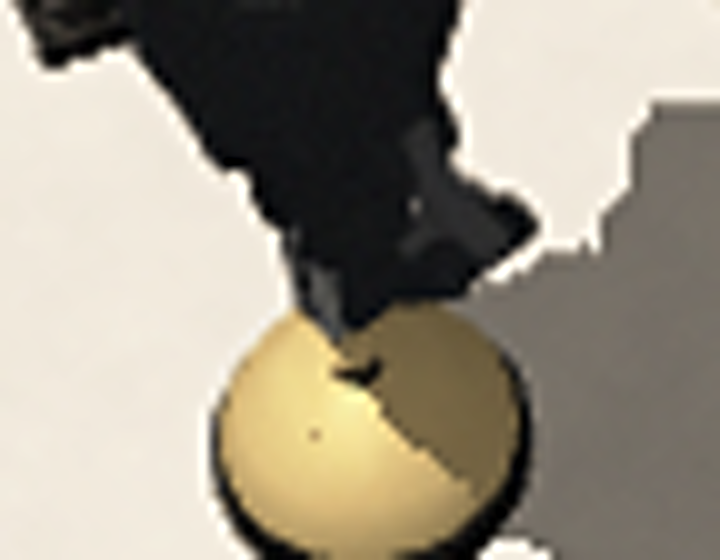

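carry_out --increments '[[[0,0,0.008,0,0,0],[0,0,0.008,0,0,0],[0,0,0.008,0,0,0]]]'

```text
clock: 5.98
eef_pos: [461.5, 252.9, 56.5]
tcp_rot: [-3.141, 0.0, 1.702]
contact_force: [0.5, -0.1, 0.0]
opening: -0.002
```

carry_out --increments '[[[0,0,0.006,0,0,0],[0,0,0.006,0,0,0],[0,0,0.006,0,0,0]]]'

```text
clock: 6.23
eef_pos: [461.6, 252.9, 54.1]
tcp_rot: [-3.141, 0.0, 1.702]
contact_force: [0.0, 0.2, 0.0]
opening: 0.002
```

```bash
python3 look.py pics/b7.png 230 285 10; python3 -c "
from h import *
f=optics.grab_frame('scene')
P,ok=cloud(f)
s=sense()
D=np.where(ok,f['range_z'],0).astype(int)
print(D[312:326,254:290:2])
for z in (54,50,62,82): print(z,(proj(f,[461.5,252.8,z])-[230,285])*10, (f['R']@np.array([461.5,252.8,z])+f['t'])[2])
"
```

```text
[461.61101532 252.90505401  54.20741069] 0.0020079247072166736 [ 0.39898945 -0.05031575 -0.14911595] [ 0.0162246  -0.01721062  0.00643176] 6.2833
[[1343 1346 1340 1230 1218 1215 1192 1184 1173 1165 1158 1159 1159 1338
  1342 1343 1345 1341]
 [1339 1337 1343 1230 1228 1227 1201 1188 1173 1168 1158 1158 1165 1340
  1338 1345 1340 1343]
 [1329 1341 1337 1236 1229 1230 1201 1192 1180 1172 1158 1161 1341 1344
  1334 1334 1341 1341]
 [1336 1338 1331 1243 1237 1236 1204 1196 1185 1180 1163 1168 1337 1338
     0 1334 1339 1336]
 [1332 1335 1300 1245 1235 1241 1237 1199 1187 1183 1303 1336 1335 1334
  1338 1333 1339 1335]
 [1334 1332 1299 1253 1247 1244 1236 1287 1292 1292 1297 1302 1332 1333
  1330 1333 1329 1336]
 [1328 1298 1293 1283 1249 1251 1239 1284 1288 1292 1293 1297 1315 1331
  1331 1340 1334 1328]
 [1334 1295 1288 1286 1283 1251 1267 1281 1282 1284 1288 1297 1306 1329
  1332 1325 1330 1328]
 [1332 1292 1284 1284 1276 1265 1268 1279 1279 1278 1283 1288 1294 1318
  1327 1324 1330 1330]
 [1294 1287 1282 1281 1273 1268 1269 1276 1275 1281 1286 1291 1293 1313
  1326 1323 1317 1328]
 [1289 1290 1280 1275 1278 1317 1314 1279 1278 1276 1282 1283 1294 1300
  1324 1323 1321 1322]
 [1287 1281 1280 1276 1273 1277 1271 1275 1276 1275 1282 1286 1293 1295
  1321 1318 1322 1326]
 [1286 1285 1278 1275 1268 1277 1272 1282 1270 1275 1277 1284 1285 1301
  1316 1320 1320 1321]
 [1285 1282 1280 1276 1270 1268 1273 1277 1278 1277 1277 1283 1277 1296
  1309 1322 1317 1319]]
54 [350.77720888 335.76223536] 1270.1994873710787
50 [352.22279666 344.26631504] 1273.3111997701913
62 [347.86494429 318.62712752] 1263.9760625728534
82 [340.45888785 275.03417683] 1248.4175005772902
```

View pics/b7.png

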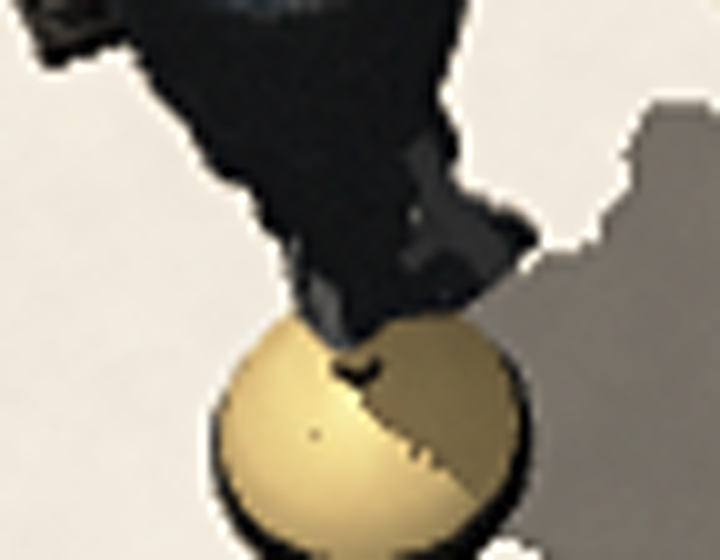

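```bash
python3 -c "
from h import *
f=optics.grab_frame('scene')
P,ok=cloud(f);s=sense();R=Ro.from_euler('xyz',s['tcp_rot'])
for v in range(304,322,2):
  for u in (262,264,266): 
    w=P[v,u]; print(v,u,w.round(0),'tool',R.inv().apply(w-s['eef_pos']).round(0))
"
```

```text
304 262 [444. 263. 151.] tool [ 12. -16. -97.]
304 264 [436. 262. 160.] tool [  12.  -24. -106.]
304 266 [430. 260. 166.] tool [  11.  -31. -112.]
306 262 [445. 263. 141.] tool [ 12. -15. -87.]
306 264 [445. 258. 137.] tool [  7. -16. -82.]
306 266 [447. 252. 128.] tool [  1. -14. -74.]
308 262 [444. 265. 136.] tool [ 14. -16. -81.]
308 264 [446. 258. 127.] tool [  8. -15. -73.]
308 266 [448. 252. 118.] tool [  1. -13. -64.]
310 262 [447. 264. 123.] tool [ 13. -13. -68.]
310 264 [445. 260. 122.] tool [  9. -16. -68.]
310 266 [443. 256. 120.] tool [  5. -18. -66.]
312 262 [450. 264. 110.] tool [ 12. -10. -56.]
312 264 [447. 260. 110.] tool [  9. -14. -56.]
312 266 [434. 261. 128.] tool [ 12. -26. -74.]
314 262 [454. 263.  96.] tool [ 11.  -7. -41.]
314 264 [451. 259.  95.] tool [  7. -10. -41.]
314 266 [435. 262. 118.] tool [ 12. -25. -64.]
316 262 [453. 264.  88.] tool [ 12.  -7. -33.]
316 264 [455. 258.  80.] tool [  6.  -6. -26.]
316 266 [447. 257.  89.] tool [  6. -14. -35.]
318 262 [458. 262.  71.] tool [ 10.  -2. -16.]
318 264 [452. 260.  76.] tool [  8.  -8. -22.]
318 266 [449. 256.  77.] tool [  5. -12. -23.]
320 262 [471. 257.  38.] tool [ 3. 10. 16.]
320 264 [459. 258.  56.] tool [ 5. -2. -1.]
320 266 [457. 253.  54.] tool [ 1. -5.  1.]
```

carry_out --increments '[[[0,0,0.008,0,0,0],[0,0,0.016,0,0,0],[0,0,0.016,0,0,0]]]'

```text
clock: 6.63
eef_pos: [461.3, 252.8, 47.2]
tcp_rot: [-3.141, 0.0, 1.702]
contact_force: [0.2, -0.1, -0.7]
opening: -0.003
```

carry_out --increments '[[[0,0,0.008,0,0,0],[0,0,0.008,0,0,0],[0,0,0.008,0,0,0]]]'

```text
clock: 6.88
eef_pos: [461.5, 252.8, 44.4]
tcp_rot: [-3.141, 0.0, 1.702]
contact_force: [0.7, -0.1, 0.6]
opening: -0.003
```

```bash
python3 look.py pics/b8.png 230 285 10
```

```text
[461.60698207 252.88246142  44.57588246] -0.00017613186581918845 [-1.14370293  0.08722717  0.38114438] [ 0.0483952  -0.03498935  0.05179936] 6.9333
```

View pics/b8.png

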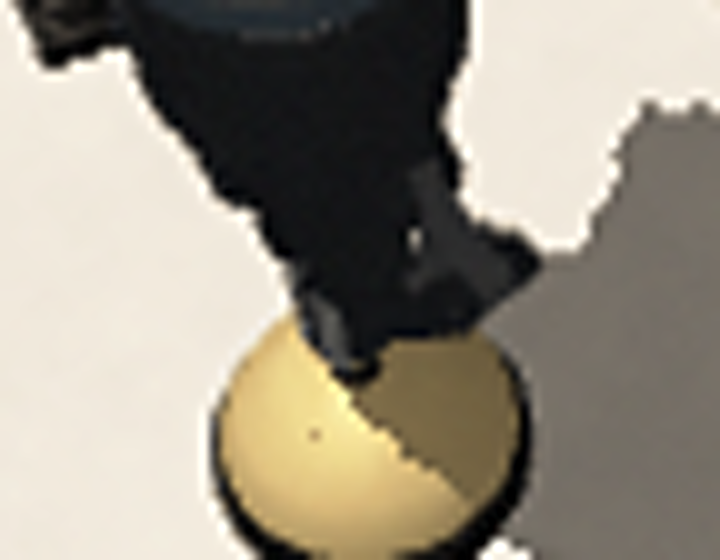

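carry_out --increments '[[[0,0,0.007,0,0,0],[0,0,0.007,0,0,0],[0,0,0.007,0,0,0]]]'

```text
clock: 7.18
eef_pos: [461.9, 253.1, 42.0]
tcp_rot: [3.141, -0.0, 1.702]
contact_force: [0.8, -0.1, 0.9]
opening: 0.002
```

carry_out --increments '[[[0,0,0.007,0,0,0],[0,0,0.007,0,0,0],[0,0,0.007,0,0,0]]]'

```text
clock: 7.43
eef_pos: [462.0, 253.1, 39.4]
tcp_rot: [3.141, -0.0, 1.702]
contact_force: [-1.1, -0.6, 6.7]
opening: -0.005
```

```bash
python3 look.py pics/b9.png 230 285 10;python3 -c "
from h import *
f=optics.grab_frame('scene')
P,ok=cloud(f);s=sense();R=Ro.from_euler('xyz',s['tcp_rot'])
for v in range(314,324,1):
  for u in (262,264,266): 
    w=P[v,u]; print(v,u,w.round(0),'tool',R.inv().apply(w-s['eef_pos']).round(0))
"
```

```text
[462.00814305 253.11693442  39.40301855] -0.0012278581338537086 [-0.3571979  -0.68626407  6.56613353] [-0.08362849  0.06792974 -0.01467069] 7.4833
314 262 [450. 264. 102.] tool [ 13. -10. -63.]
314 264 [448. 260. 101.] tool [  9. -13. -61.]
314 266 [443. 258. 104.] tool [  7. -18. -65.]
315 262 [449. 265.  99.] tool [ 13. -11. -59.]
315 264 [446. 262. 100.] tool [ 11. -15. -61.]
315 266 [439. 260. 108.] tool [ 10. -22. -68.]
316 262 [453. 264.  88.] tool [ 12.  -7. -48.]
316 264 [452. 259.  85.] tool [  7.  -9. -45.]
316 266 [434. 263. 112.] tool [ 13. -26. -73.]
317 262 [455. 263.  81.] tool [ 11.  -6. -41.]
317 264 [452. 259.  80.] tool [  8.  -9. -41.]
317 266 [434. 263. 109.] tool [ 14. -27. -69.]
318 262 [454. 264.  78.] tool [ 12.  -6. -39.]
318 264 [452. 260.  77.] tool [  8.  -9. -37.]
318 266 [435. 263. 103.] tool [ 14. -26. -64.]
319 262 [458. 263.  68.] tool [ 10.  -3. -28.]
319 264 [456. 259.  66.] tool [  6.  -6. -27.]
319 266 [447. 258.  76.] tool [  7. -14. -37.]
320 262 [457. 264.  65.] tool [ 11.  -4. -26.]
320 264 [454. 260.  65.] tool [  8.  -7. -26.]
320 266 [449. 257.  68.] tool [  6. -12. -28.]
321 262 [458. 264.  59.] tool [ 11.  -3. -19.]
321 264 [453. 261.  63.] tool [  9.  -8. -23.]
321 266 [447. 259.  68.] tool [  8. -14. -29.]
322 262 [461. 262.  48.] tool [ 9.  1. -9.]
322 264 [455. 260.  54.] tool [  8.  -6. -14.]
322 266 [450. 257.  57.] tool [  6. -11. -18.]
323 262 [463. 262.  42.] tool [ 9.  2. -2.]
323 264 [458. 259.  45.] tool [ 7. -3. -5.]
323 266 [455. 255.  44.] tool [ 3. -6. -5.]
```

View pics/b9.png

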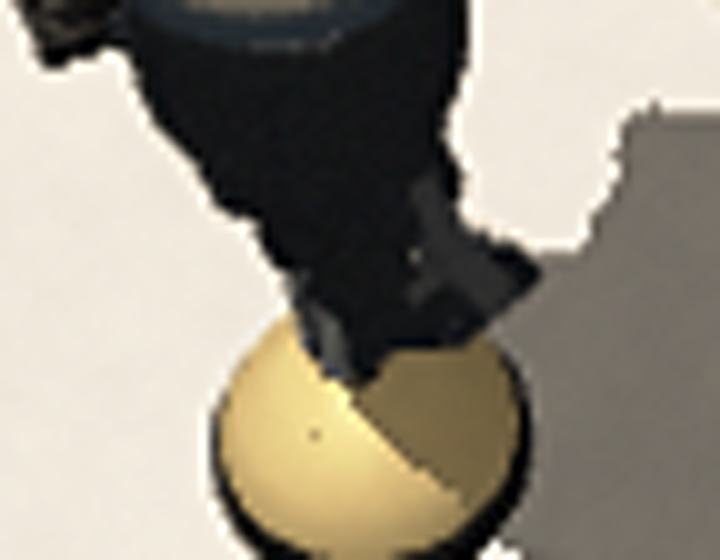

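carry_out --increments '[[[0,0,0.004,0,0,0],[0,0,0.004,0,0,0],[0,0,0.004,0,0,0]]]'

```text
clock: 7.78
eef_pos: [462.1, 253.2, 38.6]
tcp_rot: [3.141, -0.0, 1.702]
contact_force: [-3.0, -2.1, 17.1]
opening: 0.001
```

carry_out --increments '[[[0,0,-0.02,0,0,0],[0,0,-0.06,0,0,0],[0,0,-0.15,0,0,0],[0,0,-0.25,0,0,0],[0,0,-0.35,0,0,0]]]'

```text
clock: 8.2
eef_pos: [460.7, 252.4, 178.3]
tcp_rot: [-3.139, 0.001, 1.702]
contact_force: [0.7, 0.9, -1.2]
opening: -0.0
```

Run:
```python
from h import *
yaw=.137
s=sense();print(s["eef_pos"],s["contact_force"])
f=optics.grab_frame("scene");P,ok=cloud(f);R=Ro.from_euler('xyz',s['tcp_rot'])
# fingertip in tool frame
T=R.inv().apply((P-s["eef_pos"]).reshape(-1,3)).reshape(P.shape)
m=ok&(abs(T[...,0])<16)&(abs(T[...,1])<20)&(T[...,2]>-60)&(T[...,2]<60)
q=T[m];print(len(q),np.percentile(q,[50,90,97,99,100],axis=0).round(1))
cv2.imwrite("pics/up.png",f["img"][:,:,::-1])
```

```text
[460.71307399 252.43506044 178.33747731] [ 0.72363589  0.86486186 -1.19220034]
83 [[  9.7  -5.7 -34.8]
 [ 11.8   5.5 -22. ]
 [ 12.8   7.3 -16.8]
 [ 13.7  12.4 -14.6]
 [ 14.7  14.  -14.3]]
```

View pics/up.png

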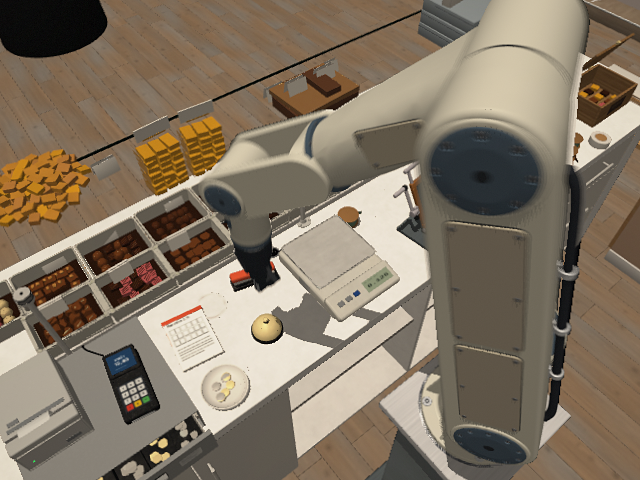

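carry_out --increments '[[[-0.08,-0.015,-0.04,0,0,0],[-0.17,-0.03,-0.08,0,0,0],[-0.26,-0.04,-0.12,0,0,0],[-0.36,-0.06,-0.155,0,0,0],[-0.46,-0.075,-0.155,0,0,0]]]'

```text
clock: 8.67
eef_pos: [456.7, 65.7, 241.9]
tcp_rot: [3.138, -0.0, 1.703]
contact_force: [1.2, -0.1, -0.3]
opening: 0.004
```

carry_out --increments '[[[-0.1,-0.015,0,0,0,0],[-0.2,-0.03,0,0,0,0],[-0.3,-0.045,0,0,0,0],[-0.4,-0.05,0,0,0,0],[-0.4,-0.05,0,0,0,0]]]'

```text
clock: 9.08
eef_pos: [457.2, -100.3, 239.6]
tcp_rot: [3.141, 0.003, 1.698]
contact_force: [0.6, 0.3, -0.4]
opening: -0.0
```

Run:
```python
from h import *
to([541,-207,240],[np.pi,0,1.708])
to([541,-207,128],[np.pi,0,1.708])
```

```text
clock 9.08 pos [ 457.2 -100.3  239.6] F [ 0.6  0.3 -0.4] shift [-0.2911  0.1741 -0.0003] turn [ 0.0004  0.0025 -0.0096] rows 3.25369534032111 0.08321604897350868
clock 9.08 pos [ 457.2 -100.3  239.6] F [ 0.6  0.3 -0.4] shift [-0.2904  0.174   0.2797] turn [ 0.0004  0.0025 -0.0096] rows 4.212365977291683 0.08321604897350868
```

carry_out --increments '[[[-0.07,0.06,0,0,0,-0.009],[-0.16,0.12,0,0,0,-0.009],[-0.25,0.174,0,0,0,-0.009],[-0.291,0.174,0,0,0,-0.009],[-0.291,0.174,0,0,0,-0.009]]]'

```text
clock: 9.5
eef_pos: [542.6, -203.8, 238.7]
tcp_rot: [-3.141, 0.001, 1.71]
contact_force: [-0.3, 0.0, -1.3]
opening: -0.003
```

Run:
```python
from h import *
to([541,-207,128],[np.pi,0,1.708])
for c,o in(("scene",(360,120)),("top",(380,180))):
    f=optics.grab_frame(c);cv2.imwrite(f"pics/leg_{c}.png",cv2.resize(f["img"][o[1]:o[1]+150,o[0]:o[0]+200,::-1],None,fx=4,fy=4,interpolation=cv2.INTER_CUBIC))
    print([(d["point"],round(d["confidence"],2)) for d in nets.tip_of("leg_peg",c)[:3]])
    P,ok=cloud(f);s=sense();T=Ro.from_euler('xyz',s['tcp_rot']).inv().apply((P-s["eef_pos"]).reshape(-1,3)).reshape(P.shape)
    m=ok&(abs(T[...,0])<16)&(abs(T[...,1])<20)&(T[...,2]>-60)&(T[...,2]<60);q=T[m];print(len(q),q.max(0) if len(q) else 0)
```

```text
clock 9.5 pos [ 542.6 -203.8  238.7] F [-0.3  0.  -1.3] shift [-0.0072 -0.005   0.2767] turn [-0.0003  0.0008  0.0016] rows 2.6559369179272703 0.014821120463515287
[([500.6, -214.9, 156.8], 0.51)]
140 [ 11.15318506  18.9746562  -11.94344289]
[([449.1, -346.1, 2.2], 0.56)]
0 0
```

View pics/leg_scene.png

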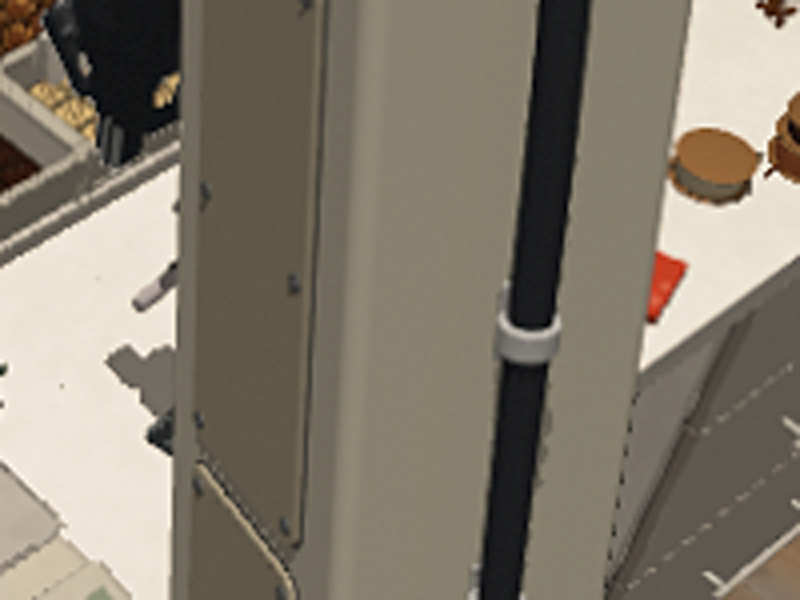

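View pics/leg_top.png

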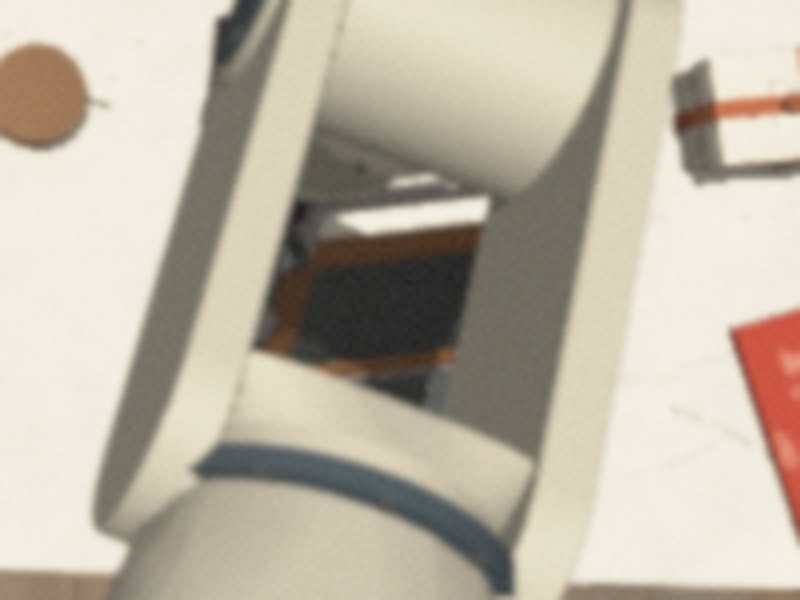

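carry_out --increments '[[[-0.007,-0.003,0.08,0,0,0],[-0.007,-0.003,0.16,0,0,0],[-0.007,-0.003,0.24,0,0,0],[-0.007,-0.003,0.277,0,0,0],[-0.007,-0.003,0.277,0,0,0]]]'

```text
clock: 10.12
eef_pos: [537.7, -201.4, 125.3]
tcp_rot: [-3.136, -0.003, 1.713]
contact_force: [-0.8, 0.4, 0.6]
opening: -0.003
```

```bash
python3 look.py pics/leg2.png 360 120 4; python3 -c "
from h import *
f=optics.grab_frame('scene')
s=sense();R=Ro.from_euler('xyz',s['tcp_rot'])
for X in (s['eef_pos']+R.apply([0,0,-12]),[502.3,-212.6,158.4]): print((proj(f,X)-[360,120])*4)"
```

```text
[ 539.14405318 -202.10420585  127.552411  ] 0.0035815169831643306 [-0.17195112  0.29637159  0.76752314] [ 0.03491645  0.04390525 -0.00290151] 10.1667
[100.6593336  284.13584699]
[152.98701065 291.46525956]
```

View pics/leg2.png

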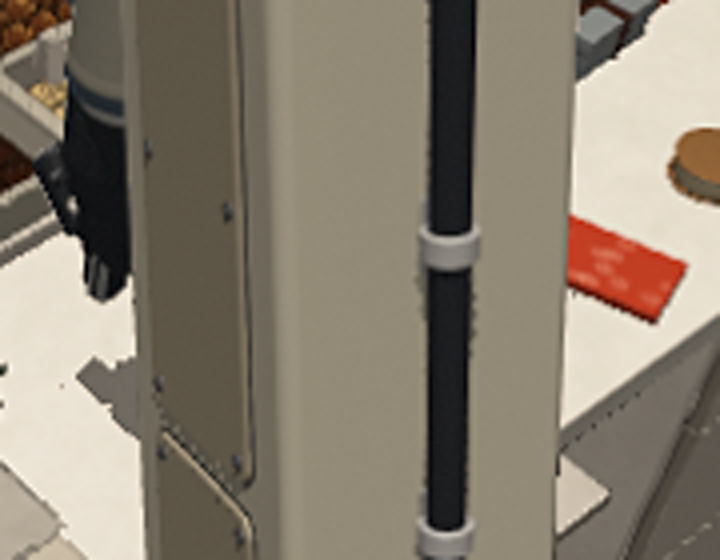

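carry_out --increments '[[[-0.008,-0.02,0,0,0,0],[-0.01,-0.045,0,0,0,0],[-0.01,-0.07,0,0,0,0],[-0.01,-0.095,0,0,0,0],[-0.01,-0.12,0,0,0,0]]]'

```text
clock: 10.63
eef_pos: [492.5, -214.7, 129.3]
tcp_rot: [3.141, 0.0, 1.711]
contact_force: [-0.2, 0.1, 0.1]
opening: 0.001
```

carry_out --increments '[[[0,-0.025,0,0,0,0],[0,-0.05,0,0,0,0],[0,-0.075,0,0,0,0],[0,-0.1,0,0,0,0],[0,-0.12,0,0,0,0]]]'

```text
clock: 11.05
eef_pos: [444.8, -221.2, 128.6]
tcp_rot: [-3.141, -0.0, 1.711]
contact_force: [0.1, -0.3, -0.6]
opening: -0.002
```

```bash
python3 look.py pics/leg3.png 360 120 4
python3 - <<'E'
from h import *
for c in ("scene","top"):
    f=optics.grab_frame(c);print([(d["point"],round(d["confidence"],2)) for d in nets.tip_of("leg_peg",c)[:3]])
cv2.imwrite("pics/leg3t.png",cv2.resize(f["img"][180:330,380:580,::-1],None,fx=4,fy=4,interpolation=cv2.INTER_CUBIC))
E
```

```text
[ 443.54401035 -221.09795278  128.45795472] -0.002561471357251296 [-0.78817746 -0.29920552  0.15560732] [0.04348321 0.03060489 0.03518115] 11.1
[]
[]
```

View pics/leg3.png

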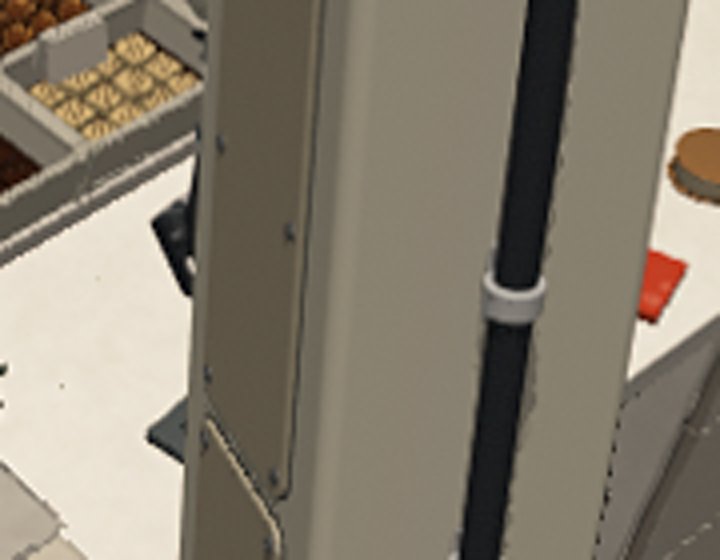

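View pics/leg3t.png

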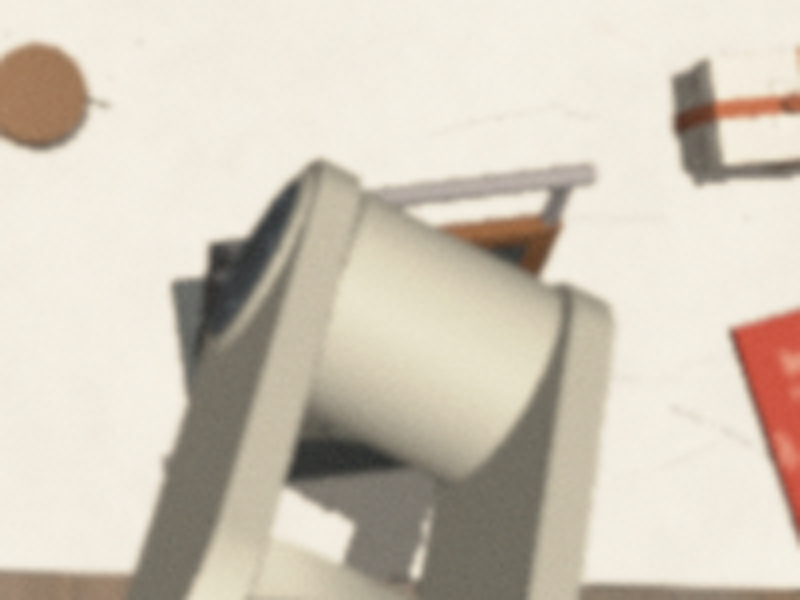

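carry_out --increments '[[[0,0.01,-0.08,0,0,0],[0.02,0.01,-0.18,0,0,0],[0.1,0.01,-0.25,0,0,0],[0.2,0,-0.25,0,0,0],[0.3,0,-0.25,0,0,0]]]'

```text
clock: 11.72
eef_pos: [430.4, -101.7, 230.7]
tcp_rot: [3.138, 0.001, 1.71]
contact_force: [-0.7, 0.0, -1.1]
opening: -0.001
```

carry_out --increments '[[[0.1,0,0,0,0,0],[0.2,0,0,0,0,0],[0.3,0,0,0,0,0],[0.4,0,0,0,0,0],[0.5,0,0,0,0,0]]]' --hand 0

```text
clock: 12.13
eef_pos: [401.1, 97.9, 229.1]
tcp_rot: [3.14, -0.0, 1.712]
contact_force: [0.6, -0.3, 1.1]
opening: 0.707
```

Run:
```python
from h import *
print(sense()["eef_pos"])
for c,o in(("scene",(360,120)),("top",(380,180))):
    f=optics.grab_frame(c);cv2.imwrite(f"pics/L4_{c}.png",cv2.resize(f["img"][o[1]:o[1]+150,o[0]:o[0]+200,::-1],None,fx=4,fy=4,interpolation=cv2.INTER_CUBIC))
    for n in ("leg_peg","rail_mid","stand_base"):print(n,[(d["point"],round(d["confidence"],2)) for d in nets.tip_of(n,c)[:3]])
    P,ok=cloud(f)
    q=P[ok&(P[...,0]>480)&(P[...,0]<600)&(P[...,1]>-430)&(P[...,1]<-245)&(P[...,2]>184)&(P[...,2]<204)]
    if len(q)>10: print(len(q),q.mean(0),q.min(0),q.max(0),cv2.fitLine(q.astype(np.float32),cv2.DIST_HUBER,0,.01,.01).ravel().round(3))
```

```text
[401.05214287  97.85826909 229.08806359]
leg_peg [([387.6, -231.6, 49.7], 0.54)]
rail_mid [([610.9, 194.5, -3.2], 0.71)]
stand_base [([394.8, 416.0, 1.0], 0.17)]
leg_peg [([387.8, -227.6, 52.7], 0.75)]
rail_mid [([539.4, -334.8, 193.3], 0.78)]
stand_base [([447.9, -343.8, -2.9], 0.57)]
438 [ 537.6957645  -329.90390738  195.83555123] [ 519.02785655 -409.14384096  184.06070493] [ 553.16071522 -251.5249668   202.67071994] [-1.41000e-01  9.90000e-01 -1.00000e-02  5.37888e+02 -3.30348e+02
  1.96277e+02]
```

View pics/L4_scene.png

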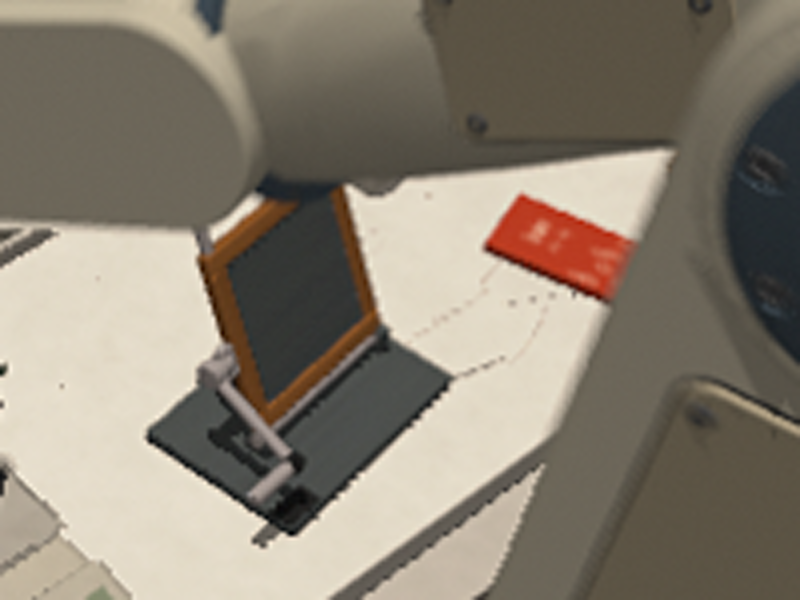

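View pics/L4_top.png

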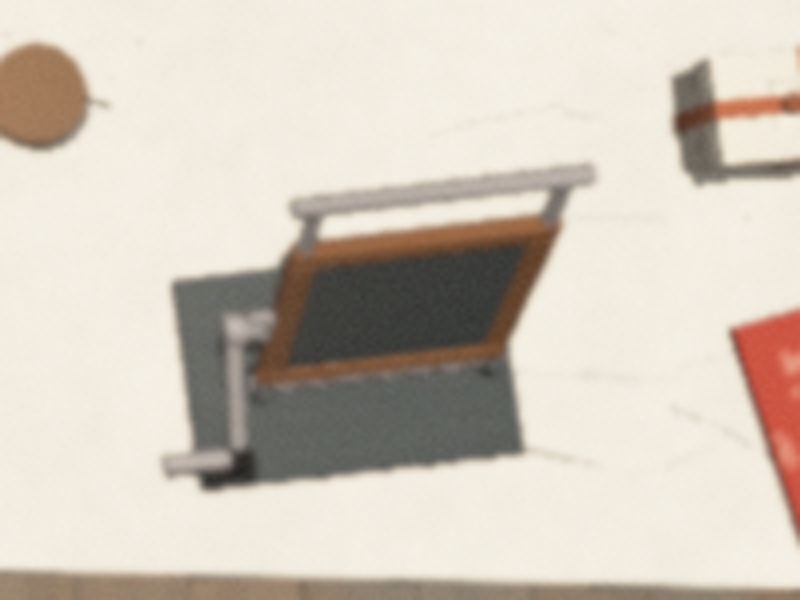

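Run:
```python
from h import *
to([537,-331,250],[np.pi,0,1.708])
```

```text
clock 12.53 pos [401.6  94.6 228.6] F [-0.3  0.3  0.2] shift [-1.1006  0.1881 -0.0532] turn [-0.0001  0.0002  0.0015] rows 10.722642639064613 0.013047709948551684
```

carry_out --increments '[[[-0.08,0.01,-0.02,0,0,0],[-0.17,0.02,-0.053,0,0,0],[-0.27,0.04,-0.053,0,0,0],[-0.37,0.06,-0.053,0,0,0],[-0.47,0.08,-0.053,0,0,0]]]'

```text
clock: 12.95
eef_pos: [459.4, -89.4, 250.3]
tcp_rot: [3.141, 0.0, 1.709]
contact_force: [0.5, 0.7, 0.3]
opening: 1.004
```

carry_out --increments '[[[-0.1,0.02,0,0,0,0],[-0.2,0.04,0,0,0,0],[-0.3,0.06,0,0,0,0],[-0.4,0.08,0,0,0,0],[-0.47,0.1,0,0,0,0]]]'

```text
clock: 13.37
eef_pos: [524.8, -271.7, 249.7]
tcp_rot: [3.142, 0.001, 1.707]
contact_force: [0.6, 0.7, -0.6]
opening: 1.001
```

Run:
```python
from h import *
to([537,-331,250],[np.pi,0,1.708])
```

```text
clock 13.37 pos [ 524.8 -271.7  249.7] F [ 0.6  0.7 -0.6] shift [-0.151   0.01   -0.0007] turn [ 0.      0.0009 -0.0005] rows 1.4512231827594586 0.008521007205076085
```

carry_out --increments '[[[-0.08,0.005,0,0,0,0],[-0.151,0.01,0,0,0,0],[-0.151,0.01,0,0,0,0],[-0.151,0.01,0,0,0,0]]]'

```text
clock: 13.7
eef_pos: [536.6, -328.4, 249.2]
tcp_rot: [-3.141, -0.001, 1.707]
contact_force: [-0.6, 0.9, -0.2]
opening: 0.999
```

Run:
```python
from h import *
to([537,-331,162],[np.pi,0,1.708])
for c,o in(("scene",(360,80)),("top",(380,180))):
    f=optics.grab_frame(c);s=sense();R=Ro.from_euler('xyz',s["tcp_rot"])
    im=cv2.resize(f["img"][o[1]:o[1]+150,o[0]:o[0]+200,::-1],None,fx=4,fy=4,interpolation=cv2.INTER_CUBIC)
    cv2.imwrite(f"pics/L5_{c}.png",im)
    P,ok=cloud(f);T=R.inv().apply((P-s["eef_pos"]).reshape(-1,3)).reshape(P.shape)
    m=ok&(abs(T[...,0])<16)&(abs(T[...,1])<70)&(T[...,2]>-80)&(T[...,2]<30);q=T[m];print(len(q),q.max(0) if len(q) else 0,q.min(0) if len(q) else 0)
```

```text
clock 13.7 pos [ 536.6 -328.4  249.2] F [-0.6  0.9 -0.2] shift [-0.0068  0.0004  0.2179] turn [-0.0007 -0.0006 -0.0009] rows 2.0912981956101513 0.010643469952225095
108 [ 14.33433036  67.9523607  -22.88540139] [-10.25286166  39.27067528 -79.80404545]
142 [ 13.455754    69.9455926  -24.78921297] [-10.99533617  42.63657315 -79.89667549]
```

View pics/L5_scene.png

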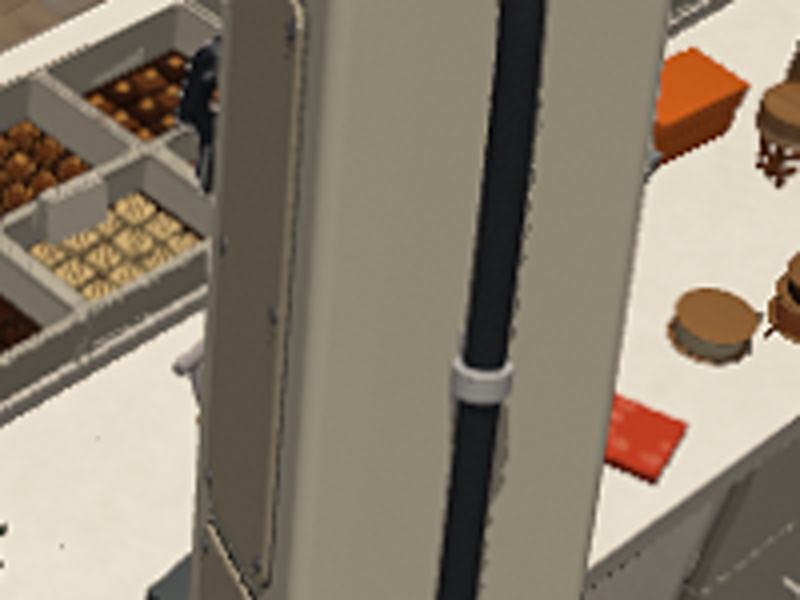

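View pics/L5_top.png

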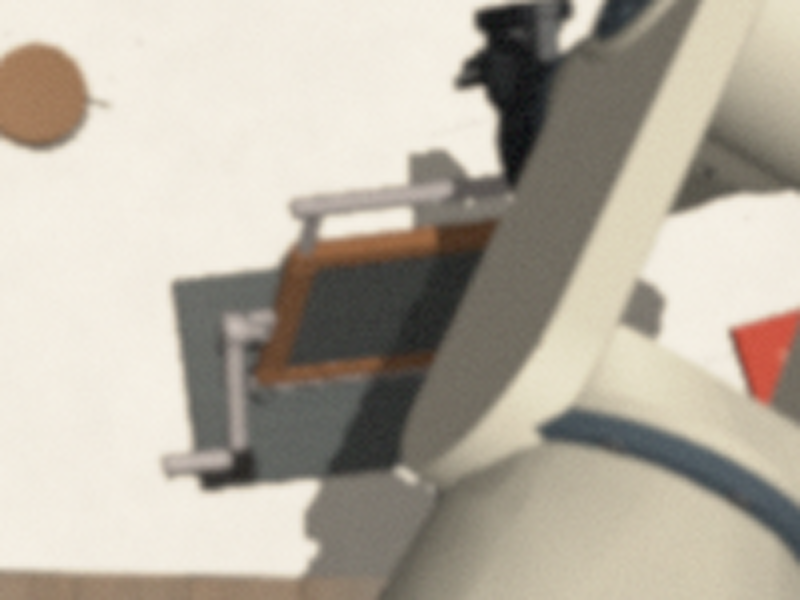

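carry_out --increments '[[[-0.005,0,0.07,0,0,0],[-0.007,0,0.14,0,0,0],[-0.007,0,0.2,0,0,0],[-0.007,0,0.223,0,0,0],[-0.007,0,0.223,0,0,0]]]'

```text
clock: 14.22
eef_pos: [536.5, -326.9, 158.6]
tcp_rot: [-3.138, -0.003, 1.712]
contact_force: [-0.4, 0.1, 0.1]
opening: 1.002
```

carry_out --increments '[[[0,0,0,0,0,0],[0,0,0,0,0,0],[0,0,0,0,0,0],[0,0,0,0,0,0],[0,0,0,0,0,0]]]' --hand 1 --squeeze 40

```text
clock: 14.63
eef_pos: [538.5, -328.7, 161.7]
tcp_rot: [3.14, 0.001, 1.712]
contact_force: [-0.2, 0.3, 0.5]
opening: 0.3
```

carry_out --increments '[[[0,0,0,0,0,0],[0,0,0,0,0,0],[0,0,0,0,0,0],[0,0,0,0,0,0],[0,0,0,0,0,0]]]'

```text
clock: 15.05
eef_pos: [536.7, -328.8, 161.4]
tcp_rot: [-3.139, -0.0, 1.712]
contact_force: [-7.4, -1.6, 8.0]
opening: 0.124
```

Run:
```python
from h import *
to([537,-331,160],[np.pi,0,1.708])
s=sense();print(s["opening"]*85,s["contact_force"],s["wrist_torque"],s["tcp_rot"])
```

```text
clock 15.05 pos [ 536.7 -328.8  161.4] F [-7.4 -1.6  8. ] shift [-0.0055  0.0001  0.0035] turn [-0.0023 -0.0001  0.0034] rows 0.061923375073438806 0.034402115507707595
10.501889457962186 [-7.36483622 -1.6316322   8.02486612] [ 2.75335995e-05  1.25082894e+00 -4.47720634e-02] [-3.13920972e+00 -5.79112445e-05  1.71157769e+00]
```

carry_out --increments '[[[0,-0.0172,-0.011,-0.0477,0,0],[0,-0.035,-0.021,-0.0955,0,0],[0,-0.0532,-0.0302,-0.1432,0,0],[0,-0.072,-0.0385,-0.191,0,0],[0,-0.091,-0.0458,-0.2387,0,0]]]' --squeeze 60

```text
clock: 15.47
eef_pos: [501.7, -333.7, 179.5]
tcp_rot: [2.889, 0.001, 1.712]
contact_force: [0.1, 1.0, -1.7]
opening: 0.117
```

Run:
```python
from h import *
s=sense();print(s)
f=optics.grab_frame("top");cv2.imwrite("pics/r1.png",cv2.resize(f["img"][180:330,380:580,::-1],None,fx=4,fy=4,interpolation=cv2.INTER_CUBIC))
```

```text
{'clock': 15.4667, 'qpos': array([-0.69840372,  0.2795625 ,  1.86662176,  0.25153157,  0.8402265 ,
       -0.99303378]), 'qvel': array([-0.39930562, -0.28126656,  0.44349823,  0.74947471, -0.41450373,
       -0.90432407]), 'joint_efforts': array([  3.61997053, -51.08428001, -33.94047976,  -0.43323515,
        -0.5556439 ,   1.62234038]), 'eef_pos': array([ 501.73506718, -333.67069149,  179.49049975]), 'tcp_rot': array([2.88921131e+00, 6.72204187e-04, 1.71155117e+00]), 'contact_force': array([ 0.10286325,  1.00486005, -1.70999729]), 'wrist_torque': array([ 0.1824865 ,  0.26243908, -0.01582536]), 'opening': 0.1165837174920649}
```

View pics/r1.png

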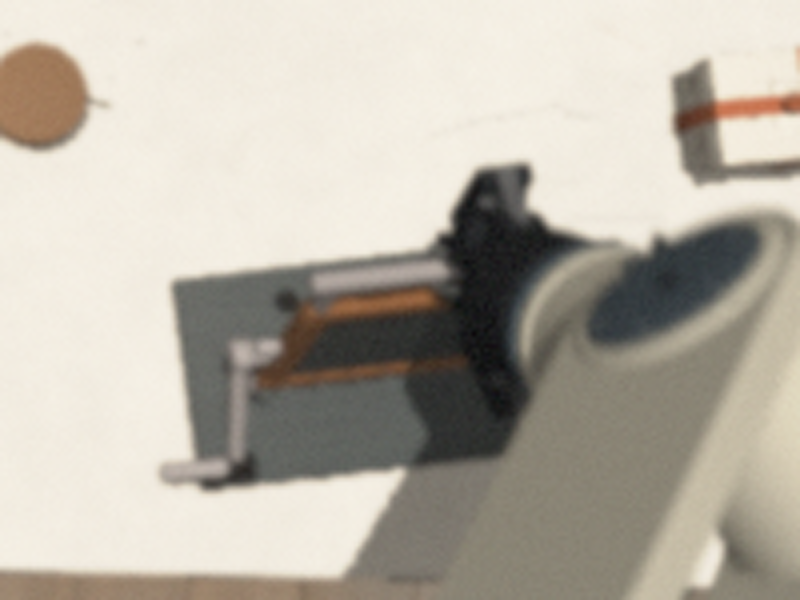

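carry_out --increments '[[[0,-0.0172,-0.011,-0.0477,0,0],[0,-0.035,-0.021,-0.0955,0,0],[0,-0.0532,-0.0302,-0.1432,0,0],[0,-0.072,-0.0385,-0.191,0,0],[0,-0.091,-0.0458,-0.2387,0,0]]]'

```text
clock: 15.93
eef_pos: [462.5, -339.1, 188.5]
tcp_rot: [2.639, 0.001, 1.712]
contact_force: [-0.4, 2.6, -0.4]
opening: 0.113
```

carry_out --increments '[[[0,0,0,0,0,0],[0,0,0,0,0,0],[0,0,0,0,0,0],[0,0,0,0,0,0],[0,0,0,0,0,0]]]'

```text
clock: 16.35
eef_pos: [462.8, -339.0, 188.4]
tcp_rot: [2.641, -0.0, 1.712]
contact_force: [-1.6, 2.9, 6.0]
opening: 0.112
```

Run:
```python
from h import *
for c,o in(("scene",(360,80)),("top",(380,180))):
    f=optics.grab_frame(c);s=sense();R=Ro.from_euler('xyz',s["tcp_rot"])
    cv2.imwrite(f"pics/r2{c}.png",cv2.resize(f["img"][o[1]:o[1]+150,o[0]:o[0]+200,::-1],None,fx=4,fy=4,interpolation=cv2.INTER_CUBIC))
    for n in ("leg_peg","rail_mid","leg_pivot"):print(n,[(d["point"],round(d["confidence"],2)) for d in nets.tip_of(n,c)[:3]])
    P,ok=cloud(f); Q=P-[446.8,-343.4,0];cc,ss=np.cos(.137),np.sin(.137)
    L=np.stack([Q[...,0]*cc+Q[...,1]*ss,-Q[...,0]*ss+Q[...,1]*cc,Q[...,2]],-1)
    m=ok&(L[...,1]>40)&(L[...,1]<85)&(abs(L[...,0])<60)&(L[...,2]>195)&(L[...,2]<235);q=L[m];print(c,len(q),np.percentile(q,[0,25,50,75,100],axis=0).round(1) if len(q) else 0)
print(s["eef_pos"],s["contact_force"],s["wrist_torque"],s["opening"],np.abs(s["qvel"]).max(),s["tcp_rot"])
g=s["eef_pos"]+R.apply([0,0,-31]);print("bar by arm",g)
```

```text
leg_peg []
rail_mid []
leg_pivot [([439.5, -249.6, 93.4], 0.42)]
scene 39 [[ -4.1  55.5 195.8]
 [ -1.7  69.3 207.5]
 [  1.2  73.2 217.9]
 [  3.8  77.2 220.8]
 [  7.2  80.7 223.8]]
leg_peg [([377.9, -231.5, 33.5], 0.48)]
rail_mid [([447.1, -346.3, 214.2], 0.8)]
leg_pivot [([432.3, -249.6, 94.8], 0.79)]
top 117 [[ -2.3  40.6 210.9]
 [  0.9  51.3 217.6]
 [  3.6  61.9 219.5]
 [  6.7  71.6 220.9]
 [  9.6  80.5 224.8]]
[ 462.90711222 -338.95572002  188.41274564] [-0.97948683  3.1452543   5.5454017 ] [0.33007312 0.27250434 0.1677057 ] 0.1142782506649554 0.002324186593369525 [ 2.64119499e+00 -2.17012337e-04  1.71213453e+00]
bar by arm [ 448.18324272 -341.05669622  215.61189207]
```

View pics/r2scene.png

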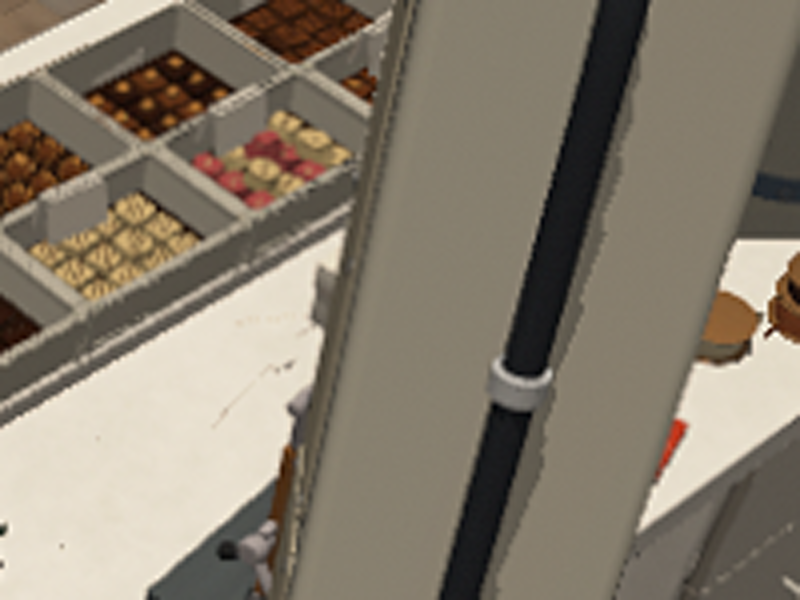

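View pics/r2top.png

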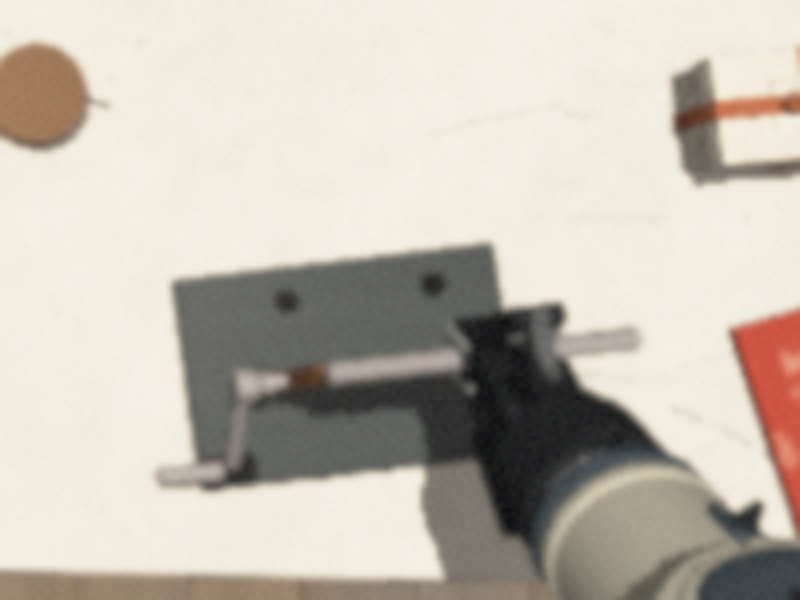

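Run:
```python
from h import *
s=sense();print(s["clock"],s["eef_pos"],s["opening"],s["contact_force"])
print(r.sign_off())
```

```text
16.75 [ 462.93705413 -338.96592351  188.4138439 ] 0.11427295836962877 [-1.30781043  1.94184592  5.63144373]
the job is handed in; nothing more can be done
None
```

I rang the bell, flipped the prop leg down while the sign still leaned back, then raised the sign by its rail and handed the job in at 16.8 s still holding it. No verdict was reported, so everything below comes from my own readings.

- **Bell:** I pressed until the force reached 17 N, against 8 N at full stroke, so I take the plunger as bottomed. I then lifted clear of it. The plunger itself was not measured directly.
- **Prop leg:** With the board still at 0.5 rad, the peg was found at about (388, -230, 51) mm. The stop position should be (389, -228, 52) mm.
- **Sign upright:** The rail was 1–4 mm off straight above the hinge, so the lean is about 0.02 rad. The leg was still down, and the gripper opening of about 10 mm fits the 12 mm bar at a 60 N grip. The arm was still.
- **Bystanders:** I did not re-measure the stapler, coin dish and spool after the start. In the later pictures nothing came near them, and the spool looked unmoved in the last one.

**Fingertip reach disagreed:** the closed fingertips stand about 12 mm behind the reported TCP, not 22 mm ahead as `r.tip_reach` says. The bell contact and the depth pictures both showed this, so I used the measured value for the leg and the rail. My first move also went about 50 mm to the right (-y), away from the bell, because I mixed up the tool axes; it touched nothing.

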